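# Pack the spacer order and mark the case seam

## Task

Pack the order on the shop counter: put the full-length steel spacers into the wooden case, cull the short ones into the cardboard returns tray, and shut the case's lid fully. Then hold the marker and draw its tip slowly, at about 3 cm a second, along the seam between the shut lid and the case, touching it or within a few millimetres above it, as a tamper mark: from the hinge end of the left side (left as seen from the robot), round the front left corner, and along the front to its right end. Finally lay the marker back on its rubber mat, with the lid still shut and the tin, tape measure and screw carton left alone.

Things in the scene. Friction and masses are not known exactly. Their poses are not given: they have to be found in the camera images.
- case: open plywood parts case fixed on the counter, 162 (x) x 260 (y) x 70 high; origin on the counter under the middle of its cavity. The cavity is 130 (x, -65..65) x 220 (y, -110..110), floor 8 above the counter; front and side walls are 20 thick. Its x axis points from the front wall (robot side) to the hinge, y to the left side, z up. Sizes in mm
- lid (a joint): hinge angle of the case's flat wooden lid (128 from hinge to free edge, 217 wide, 8 thick), rad: 0 = shut, lying flush between the walls, about 1.6 = upright. A stiff hinge: it stays where it is left. The lid lifts at the robot side and swings up and away from the robot. A steel pull strip (60 along y, 12 wide, 10 high) lies across its outer face, 95 from the hinge. Sizes in mm
- hinge (a point): middle of the lid's hinge axis, on the case's rear rim, 70 above the counter; the axis runs along the case's y; axes as the case's. Sizes in mm
- seam0 (a point): start of the seam path, at the hinge end of the left side seam. The seam is the thin dark joint between shut lid and case wall, on their level tops 70 above the counter; axes as the case's. Sizes in mm
- seam1 (a point): point on the left side seam, 41 on from the start towards the front. The seam is the thin dark joint between shut lid and case wall, on their level tops 70 above the counter; axes as the case's. Sizes in mm
- seam2 (a point): point on the left side seam, 82 on from the start towards the front. The seam is the thin dark joint between shut lid and case wall, on their level tops 70 above the counter; axes as the case's. Sizes in mm
- seam3 (a point): the front left corner of the lid, where the side seam meets the front seam. The seam is the thin dark joint between shut lid and case wall, on their level tops 70 above the counter; axes as the case's. Sizes in mm
- seam4 (a point): point on the front seam, 42.5 from the front left corner. The seam is the thin dark joint between shut lid and case wall, on their level tops 70 above the counter; axes as the case's. Sizes in mm
- seam5 (a point): point on the front seam, 85 from the front left corner. The seam is the thin dark joint between shut lid and case wall, on their level tops 70 above the counter; axes as the case's. Sizes in mm
- seam6 (a point): point on the front seam, 127.5 from the front left corner. The seam is the thin dark joint between shut lid and case wall, on their level tops 70 above the counter; axes as the case's. Sizes in mm
- seam7 (a point): point on the front seam, 170 from the front left corner. The seam is the thin dark joint between shut lid and case wall, on their level tops 70 above the counter; axes as the case's. Sizes in mm
- seam8 (a point): end of the seam path, near the right end of the front seam, 212 from the front left corner. The seam is the thin dark joint between shut lid and case wall, on their level tops 70 above the counter; axes as the case's. Sizes in mm
- long0: good steel spacer pillar, 95 long: round barrel 22 thick with square ends 30 x 30 x 12; origin at its centre, x along it. May be absent. Sizes in mm
- long1: good steel spacer pillar, 95 long: round barrel 22 thick with square ends 30 x 30 x 12; origin at its centre, x along it. May be absent. Sizes in mm
- long2: good steel spacer pillar, 95 long: round barrel 22 thick with square ends 30 x 30 x 12; origin at its centre, x along it. May be absent. Sizes in mm
- short0: short steel spacer pillar, only 62 long, otherwise the same: barrel 22 thick, square ends 30 x 30 x 12; origin at its centre, x along it. May be absent. Sizes in mm
- short1: short steel spacer pillar, only 62 long, otherwise the same: barrel 22 thick, square ends 30 x 30 x 12; origin at its centre, x along it. May be absent. Sizes in mm
- returns: low open cardboard tray for returns, fixed, 130 x 130 x 35 high, walls 4, floor 4; origin on the counter under its centre. Sizes in mm
- rest: flat black rubber mat, fixed, 180 (x) x 90 (y) x 4 high, the marker's place; origin on the counter under its centre. Sizes in mm
- marker: square aluminium marker with a black nose, 150 long, body 22 x 22, 60 g; origin on its axis halfway along, x along it towards the tip; the body runs from x = -75 to 40, the nose tapers from 20 to 7 thick. Sizes in mm
- marker_tip (a point): the marker's tip, 75 ahead of its origin; axes as the marker's. Sizes in mm
- tin: bystander: grey tin, 66 across, 90 high; origin under its centre. Sizes in mm
- tape: bystander: tape measure, 70 x 35 x 60 high; origin under its centre. Sizes in mm
- screws: bystander: small carton of screws, 100 x 120 x 70 high; origin under its centre. Sizes in mm

How it is judged:
By the outcome, as a careful person would: the job done as asked, in the order asked, and still so for the second after the job is handed in, with the robot touching nothing.
Of long0, long1, long2 only 2 to 3 are there at a start; the rules pass over those that are not, and their reading is None.
Of short0, short1 only 1 to 2 are there at a start; the rules pass over those that are not, and their reading is None.
At some moment in a run one of long0, long1, long2, short0, short1, marker may be knocked a few centimetres aside while the robot is not near it.
Once in a run the grip may slacken for a moment while it holds something.
It also fails if it takes over 210 s, if anything falls off the work surface, if the arm or the gripper's body presses on something with over 40 N, if the wrist force passes 120 N, or if a joint passes its speed limit or range.

## Robot

A 6-joint arm with a two-finger parallel gripper is mounted at the origin on the work surface. World frame = base frame: x ahead of the robot, y to its left, z up, the work surface at z = 0. Lengths are in m, angles in rad, forces in N, time in s.
With the tool pointing down it reaches from about 0.325 to 0.75 m from the base axis. Payload 7.6 kg.
Tool frame: the origin (TCP) lies midway between the tips of the shut fingers; the grasp point (between the pads) lies 19 mm behind it (robot.pinch_z is the z of the grasp point in the tool frame, in m); z points along the fingers, y is the line along which they close (so a half turn about z gives the same grasp; the last joint's range is limited). The gripper opens to 85 mm and grips with 20 to 120 N. Pads are 22 mm wide; open, the fingers measure 114 mm over their backs; the gripper's body (76 mm by 85 mm) begins 54 mm behind the grasp point. The pads swing forward as they close: fully open they stand 13 mm farther back than shut.
Start: joints at [-1.227, 0.052, 1.401, -0, 1.689, -0.07], TCP at [0.211, -0.481, 0.231] pointing down, gripper open.
Joint ranges: [-2.9, 2.9], [-0.91, 2.17], [0.12, 2.37], [-1.06, 4.2], [0.26, 2.73], [-2.93, 2.93]. Speed limits (rad/s): [2.57, 2.57, 3.01, 3.14, 3.14, 3.14].

## Interface

Orientations are given as a rotation vector (axis times angle).
In Python, from plant import robot gives the robot as it stands. The module is installed in compiled form; this text tells all that it offers.
- The arm moves only by the tool jog_arm, never from a script. Its argument "commands" is a list that holds one entry, the list of rows, each a list of 7 numbers: the shift along the tool's x, y, z in cm, then the turn, a rotation vector about the tool's x, y, z in degrees, then the closure, from 0 (fully open) to 1 (shut). In form: [[[x, y, z, rx, ry, rz, gripper], ...]]. A call has 1 to 8 rows; each row is the pose to reach, as a shift and turn from the pose commanded when the call began, along the tool's axes at that moment; what a row does not reach only later rows make up. A row lasts 1/8 s, in which the tool goes at most 62.5 mm and 10.7 degrees, less where a joint would pass 70% of its speed; a pose out of reach is approached as far as the arm can. A call with a gripper value outside its range is refused whole. The fingers move at their own pace and stop on an object; "grip_force" is the grip in N (left out, the last holds). Time passes only in rows, so rows that repeat a pose let the fingers close. It gives the time, the measured TCP pose, the force, the opening and the grip force at its end, in the units of the state.
- robot.get_obs(): the state, without advancing time (a new reading comes with each control period).
- robot.grab_frame(name): name is "scene" or "top" or "wrist"; returns a dict with "image" (420x560x3 uint8, red, green, blue), "depth" (420x560 float32, m along the optical axis (not along the pixel's ray), 0 where there is no reading), "K" (3x3 intrinsics, pixels), "R" (3x3) and "t" (3): a world point X has camera coordinates R X + t; the wrist camera has in their place "hand_eye" (4x4, takes a point from camera to tool coordinates, whose origin is the TCP and whose axes are the flange's). Camera axes: x right, y down, z forward; pixel columns grow to the right and rows downward; lengths in m; the calibration is good to about 2 mm. A picture is of the moment at which its call begins: read the wrist's pose just before it.
- robot.sign_off(): hands the job in; it is judged then, once.
Trained networks look in the newest picture that a camera, given by its name, has taken for a name from the list of things; names that differ only in an ending like _2 or _b are one class to them, and where a whole thing is asked for, a point or a joint stands for the part that bears it (a point fixed in the world has none). Each returns a list of dicts, best first, with "conf" (0 to 1); they miss things now and then, are a little off and sometimes report something else, mostly with a low value. They report only what shows in the picture. A call takes as long as a camera call.
- robot.spot_in(camera, target): "at" ([x, y, z] in m, in the coordinates of the camera as it stood for that picture, good to about 4 mm: the middle of the surface that is visible of it).
- robot.landmark_of(camera, target): "at" ([x, y, z] in m, in the coordinates of the camera as it stood for that picture, good to about 4 mm: a listed point, or the origin of a listed thing).
The state is a dict: "clock": time; "joints": joint angles; "qd": joint speeds; "joint_torque": joint torques, N m; "eef_pos": TCP position; "ee_rot": TCP orientation; "force": force on the tool from outside, world axes, zero at the start; "ft_torque": the same for the moment, N m; "gripper_width": finger opening in m; "finger_force": force on a finger pad.
Only numpy, scipy, OpenCV 4.12 (cv2) and the standard library are available. Lean on these libraries where they do the work, as an engineer would, in place of code of your own. Each camera call takes 0.05 s, during which the arm holds its last target. There are 200 camera calls.

## Working session

There is one attempt and no reset: what is moved stays moved. The work goes in short steps, Python scripts to look and compute and a tool call to move; the robot and the scene stay as the last step left them, time stands still between calls to the robot, and variables do not carry over. Pictures are saved under pics/ and viewed, at most 14 in all, crops included, and the job is handed in when it is done.

Besides the shell and the picture viewer there is one more tool, called as name([rows], argument=value, ...), one row to a line, values as JSON. jog_arm: Moves the arm, as the interface text tells. Its arguments: {"type":"object","properties":{"commands":{"type":"array","items":{"type":"array","items":{"type":"array","items":{"type":"number"}}}},"grip_force":{"type":"number"}},"required":["commands"]}

```bash
mkdir -p pics; cat > h.py <<'E'
import numpy as np, cv2
from plant import robot
from scipy.spatial.transform import Rotation as Ro
def grab(n,save=None):
    o=robot.get_obs(); f=robot.grab_frame(n)
    if 'R' not in f:
        T=np.array(f['hand_eye']); Rt=Ro.from_rotvec(o['ee_rot']).as_matrix()
        f['Rw']=Rt@T[:3,:3]; f['tw']=Rt@T[:3,3]+np.array(o['eef_pos'])
    else:
        f['Rw']=np.array(f['R']).T; f['tw']=-f['Rw']@np.array(f['t'])
    if save: cv2.imwrite('pics/'+save,f['image'][:,:,::-1])
    return f
def W(f,p): return f['Rw']@np.array(p)+f['tw']
def cloud(f):
    d=f['depth']; v,u=np.mgrid[:d.shape[0],:d.shape[1]]; K=f['K']
    P=np.stack([(u-K[0][2])/K[0][0]*d,(v-K[1][2])/K[1][1]*d,d],-1)
    X=P@f['Rw'].T+f['tw']; X[d==0]=np.nan; return X
E
cat > a.py <<'E'
from h import *
np.set_printoptions(precision=3,suppress=True)
o=robot.get_obs(); print(o['clock'],o['eef_pos'],o['ee_rot'],o['gripper_width'],robot.pinch_z)
for c in ['top','scene']:
    f=grab(c,c+'0.png'); print(c,f['tw'],f['K'][0][0])
    for n in ['case','lid','hinge','seam0','seam3','seam8','long0','short0','returns','rest','marker','marker_tip','tin','tape','screws']:
        for k in ['landmark_of','spot_in']:
            try: print(n,k[:4],[(W(f,r['at']).round(3).tolist(),round(r['conf'],2)) for r in getattr(robot,k)(c,n)][:5])
            except Exception as e: print(n,k,e)
E
python3 a.py; python3 -c "
import cv2,numpy as np
cv2.imwrite('pics/x.png',cv2.imread('pics/top0.png'))"
```

```text
0.0 [ 0.211 -0.48   0.23 ] [-3.073 -0.645  0.   ] 0.08509408128079703 -0.0187
top [ 0.359 -0.01   1.135] 428.8284627151553
case land [([0.487, 0.202, 0.001], 0.88), ([0.479, 0.309, 0.073], 0.2)]
case spot [([0.502, 0.202, 0.026], 0.95)]
lid landmark_of it knows: case, hinge, long, marker, marker_tip, rest, returns, screws, seam, short, tape, tin
lid spot [([0.554, 0.187, 0.152], 0.67)]
hinge land [([0.549, 0.189, 0.07], 0.65), ([0.404, 0.109, 0.067], 0.34)]
hinge spot [([0.499, 0.198, 0.022], 0.75)]
seam0 land [([0.564, 0.296, 0.072], 0.94), ([0.439, 0.317, 0.068], 0.91), ([0.52, 0.303, 0.069], 0.82), ([0.434, 0.278, 0.07], 0.8), ([0.407, 0.157, 0.074], 0.8)]
seam0 spot [([0.499, 0.197, 0.025], 0.87)]
seam3 land [([0.564, 0.296, 0.072], 0.94), ([0.439, 0.317, 0.068], 0.91), ([0.52, 0.303, 0.069], 0.82), ([0.434, 0.278, 0.07], 0.8), ([0.407, 0.157, 0.074], 0.8)]
seam3 spot [([0.499, 0.197, 0.025], 0.87)]
seam8 land [([0.564, 0.296, 0.072], 0.94), ([0.439, 0.317, 0.068], 0.91), ([0.52, 0.303, 0.069], 0.82), ([0.434, 0.278, 0.07], 0.8), ([0.407, 0.157, 0.074], 0.8)]
seam8 spot [([0.499,
[... 2698 characters left out ...]
.54)]
marker land [([0.444, -0.347, 0.018], 0.64)]
marker spot [([0.445, -0.344, 0.027], 0.88)]
marker_tip land [([0.52, -0.354, 0.017], 0.95)]
marker_tip spot [([0.447, -0.342, 0.027], 0.87), ([0.597, -0.358, 0.002], 0.18)]
tin land [([0.771, 0.041, 0.002], 0.97), ([0.443, -0.346, 0.017], 0.53)]
tin spot [([0.794, 0.036, 0.074], 0.6), ([0.443, -0.346, 0.026], 0.57), ([0.562, 0.186, 0.141], 0.49)]
tape land [([0.443, -0.347, 0.016], 0.7), ([0.369, -0.181, -0.002], 0.67), ([0.765, -0.116, 0.001], 0.43)]
tape spot [([0.397, -0.179, 0.048], 0.74)]
screws land [([0.763, -0.113, -0.0], 0.95), ([0.444, -0.346, 0.014], 0.6), ([0.593, -0.068, 0.02], 0.2)]
screws spot [([0.784, -0.115, 0.052], 0.73)]
```

View pics/top0.png

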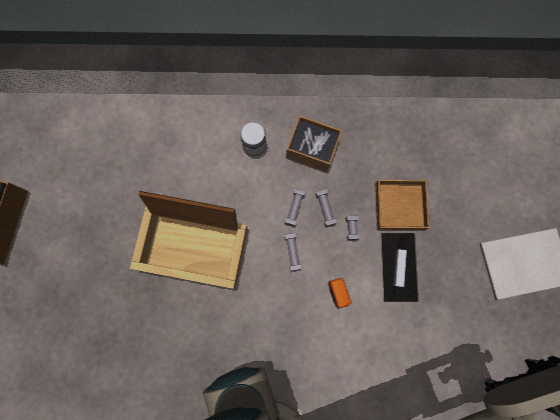

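```bash
cat > b.py <<'E'
from h import *
import sys
np.set_printoptions(precision=3,suppress=True)
f=grab('top'); X=cloud(f)
def comp(cx,cy,r,z0,z1):
    m=(np.hypot(X[...,0]-cx,X[...,1]-cy)<r)&(X[...,2]>z0)&(X[...,2]<z1)
    P=X[m]; (c,s,a)=cv2.minAreaRect((P[:,:2]*1000).astype(np.float32))
    print(len(P),'rect c',np.array(c).round(1),'size',np.array(s).round(1),'ang',round(a,1),'z95',np.percentile(P[:,2],95).round(4))
for c in [(.472,-.064),(.59,-.07),(.592,-.153),(.54,-.218)]: comp(*c,.056,.009,.05)
comp(.44,-.345,.09,.011,.05)
comp(.6,-.354,.11,.02,.06)
comp(.49,.2,.19,.06,.076)
m=(np.hypot(X[...,0]-.49,X[...,1]-.2)<.25)&(X[...,2]>.085)
P=X[m]; print('lid',P.min(0),P.max(0))
# all objects above table in workspace
E
python3 b.py
```

```text
351 rect c [473.8 -62.4] size [95.4 30.1] ang 10.3 z95 0.0326
338 rect c [592.  -68.2] size [29.4 95.5] ang 73.3 z95 0.0324
341 rect c [ 591.8 -151.2] size [95.9 29.7] ang 15.4 z95 0.0319
277 rect c [ 537.1 -200.4] size [60.9 72.6] ang 2.3 z95 0.033
525 rect c [ 434.8 -341.7] size [ 24.8 161.3] ang 82.7 z95 0.0298
547 rect c [ 579.2 -353.8] size [174.  132.2] ang 0.5 z95 0.0378
1875 rect c [481.4 199.1] size [261.3 161.9] ang 79.4 z95 0.0738
lid [0.525 0.075 0.085] [0.59  0.294 0.204]
```

The top view has the case at about (190,240) with its lid upright, three longs at (293,252), (295,208) and (326,208), and one short at (352,228). The tray is at (402,205) and the marker on its mat at (400,268). The heights and sizes agree with the listed ones.

```bash
cat > mv.py <<'E'
from h import *
import sys
# args: x y z yaw_deg [tilt] ... in mm ; prints shift (cm) & rotvec deg in the tool's frame
def mv(x,y,z,yaw,tilt=0):
    o=robot.get_obs(); R0=Ro.from_rotvec(o['ee_rot']); p=np.array(o['eef_pos'])
    yaw=np.radians(yaw); Rd=Ro.from_matrix(np.array([[np.cos(yaw),np.sin(yaw),0],[np.sin(yaw),-np.cos(yaw),0],[0,0,-1]]))*Ro.from_euler('y',-tilt,degrees=True)
    d=R0.inv().apply(np.array([x,y,z])/1000-p)*100; r=(R0.inv()*Rd).as_rotvec(degrees=True)
    print('target',x,y,z,'->',d.round(2).tolist(),r.round(1).tolist())
if __name__=='__main__':
    a=[list(map(float,s.split(','))) for s in sys.argv[1:]]
    for q in a: mv(*q)
E
python3 mv.py 474,-62,110,10.3 474,-62,3,10.3
python3 - <<'E'
from h import *
f=grab('top');X=cloud(f)
m=(np.hypot(X[...,0]-.541,X[...,1]+.219)<.038)&(X[...,2]>.009)&(X[...,2]<.05)
P=X[m];print(len(P),cv2.minAreaRect((P[:,:2]*1000).astype(np.float32)))
E
```

```text
target 474.0 -62.0 110.0 -> [40.91, -27.77, 12.13] [0.0, -0.0, 13.4]
target 474.0 -62.0 3.0 -> [40.91, -27.77, 22.83] [0.0, -0.0, 13.4]
247 ((537.9456787109375, -221.11166381835938), (60.61629867553711, 31.07303237915039), 2.945246696472168)
```

jog_arm([
  [[20,-14,4,0,0,7,0.4],[20,-14,4,0,0,7,0.4],[20,-14,4,0,0,7,0.4],[20,-14,4,0,0,7,0.4],[40.9,-27.8,12,0,0,13.4,0.4],[40.9,-27.8,12,0,0,13.4,0.4],[40.9,-27.8,12,0,0,13.4,0.4],[40.9,-27.8,12,0,0,13.4,0.4]],
], grip_force=60)

```text
clock: 4.1
eef_pos: [0.4681, -0.0703, 0.115]
ee_rot: [3.128, 0.282, 0.002]
force: [0.8, -0.9, 0.4]
gripper_width: 0.0514
finger_force: 0.0
```

```bash
python3 - <<'E'
from h import *
f=grab('wrist','w1.png')
for n in ['long0']:print([(W(f,r['at']).round(3).tolist(),round(r['conf'],2)) for r in robot.landmark_of('wrist',n)])
X=cloud(f);m=(np.hypot(X[...,0]-.474,X[...,1]+.062)<.056)&(X[...,2]>.012)&(X[...,2]<.05)
P=X[m];print(len(P),cv2.minAreaRect((P[:,:2]*1000).astype(np.float32)) if len(P) else 0)
print(robot.get_obs()['gripper_width'])
E
python3 mv.py 474,-62,110,10.3 474,-62,3,10.3
```

```text
[([0.591, -0.068, 0.013], 0.82), ([0.59, -0.154, 0.01], 0.71), ([0.474, -0.059, 0.016], 0.62)]
5177 ((474.7094421386719, -62.548248291015625), (95.53694915771484, 29.993486404418945), 9.546385765075684)
0.05121479278195587
target 474.0 -62.0 110.0 -> [0.72, -0.42, 0.29] [-0.2, 0.2, 0.4]
target 474.0 -62.0 3.0 -> [0.75, -0.39, 10.99] [-0.2, 0.2, 0.4]
```

jog_arm([
  [[0.8,-0.4,4,0,0,0.8,0.4],[0.8,-0.4,8,0,0,0.8,0.4],[0.8,-0.4,11,0,0,0.8,0.4],[0.8,-0.4,11,0,0,0.8,0.8],[0.8,-0.4,11,0,0,0.8,1],[0.8,-0.4,11,0,0,0.8,1],[0.8,-0.4,11,0,0,0.8,1],[0.8,-0.4,11,0,0,0.8,1]],
])

```text
clock: 5.2
eef_pos: [0.475, -0.0669, 0.0063]
ee_rot: [3.13, 0.26, 0.003]
force: [-1.7, 0.3, 4.8]
gripper_width: 0.02
finger_force: 59.5
```

jog_arm([
  [[0,0,-6,0,0,0,1],[0,0,-13,0,0,0,1],[0,0,-13,0,0,0,1],[0,0,-13,0,0,0,1]],
])

```text
clock: 5.7
eef_pos: [0.4742, -0.0667, 0.135]
ee_rot: [3.131, 0.26, 0.0]
force: [-0.3, -0.4, -2.4]
gripper_width: 0.02
finger_force: 59.1
```

```bash
python3 - <<'E'
c=__import__('numpy').array;o=c([485.3,198.4]);t=__import__('numpy').radians(-10.6);n=__import__('numpy')
X=c([n.cos(t),n.sin(t)]);Y=c([-n.sin(t),n.cos(t)])
for y in (60,0,-60):print(y,o-10*X+y*Y)
E
python3 mv.py 486,258,130,-10.6 486,258,14,-10.6; python3 -c "
from h import *
print(robot.get_obs()['gripper_width'])"
```

```text
60 [486.50772755 259.21563446]
0 [475.47064651 200.23951351]
-60 [464.43356547 141.26339256]
target 486.0 258.0 130.0 -> [6.53, -31.83, 0.5] [0.0, -0.0, 20.1]
target 486.0 258.0 14.0 -> [6.52, -31.83, 12.1] [0.0, -0.0, 20.1]
0.01995678374258234
```

jog_arm([
  [[6.5,-31.8,0.5,0,0,20,1],[6.5,-31.8,0.5,0,0,20,1],[6.5,-31.8,0.5,0,0,20,1],[6.5,-31.8,0.5,0,0,20,1],[6.5,-31.8,0.5,0,0,20,1],[6.5,-31.8,0.5,0,0,20,1],[6.5,-31.8,0.5,0,0,20,1],[6.5,-31.8,0.5,0,0,20,1]],
])

```text
clock: 6.7
eef_pos: [0.4852, 0.2567, 0.1283]
ee_rot: [3.126, -0.287, -0.004]
force: [-0.4, -0.7, -2.2]
gripper_width: 0.0202
finger_force: 59.5
```

```bash
python3 - <<'E'
from h import *
o=robot.get_obs();print(o['eef_pos'],o['gripper_width'],o['qd'])
f=grab('wrist','w2.png')
o=robot.get_obs();print(o['eef_pos'],o['gripper_width'])
g=grab('top')
print('case',[(W(g,r['at']).round(3).tolist(),round(r['conf'],2)) for r in robot.landmark_of('top','case')])
E
python3 mv.py 486,258,130,-10.6 486,258,14,-10.6
```

```text
[0.48519972 0.25670866 0.1283252 ] 0.02017783901170532 [-0.0160457  -0.01989656 -0.00370231  0.00299625  0.00242864  0.00078937]
[0.48550617 0.2564855  0.12887408] 0.02000755142116193
case [([0.489, 0.199, 0.003], 0.97)]
target 486.0 258.0 130.0 -> [-0.02, -0.15, -0.03] [0.0, 0.0, 0.0]
target 486.0 258.0 14.0 -> [-0.01, -0.16, 11.57] [0.0, 0.0, 0.0]
```

View pics/w2.png

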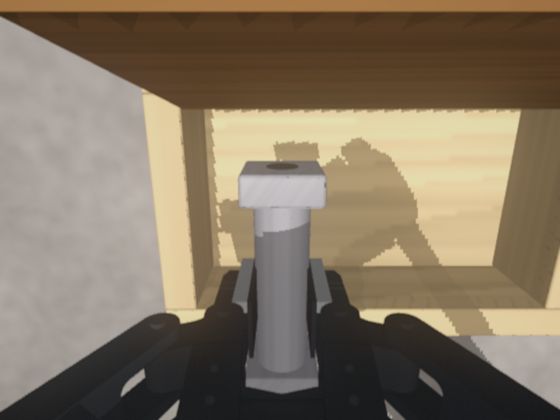

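The wrist view shows the spacer held square at (283,280), above the cavity and parallel to its side walls. Next I lower it and release.

jog_arm([
  [[0,-0.2,4,0,0,0,1],[0,-0.2,8,0,0,0,1],[0,-0.2,10.5,0,0,0,1],[0,-0.2,11.3,0,0,0,1],[0,-0.2,11.3,0,0,0,1],[0,-0.2,11.3,0,0,0,0.5],[0,-0.2,11.3,0,0,0,0.5],[0,-0.2,11.3,0,0,0,0.5]],
])

```text
clock: 7.85
eef_pos: [0.4866, 0.2568, 0.0183]
ee_rot: [3.123, -0.289, 0.0]
force: [-3.2, -16.0, 4.3]
gripper_width: 0.0428
finger_force: 0.0
```

jog_arm([
  [[0,0,-6,0,0,0,0.5],[0,0,-12,0,0,0,0.5],[0,0,-12,0,0,0,0.4],[0,0,-12,0,0,0,0.4]],
])

```text
clock: 8.35
eef_pos: [0.4864, 0.2597, 0.1379]
ee_rot: [-3.128, 0.287, -0.002]
force: [-0.3, 0.7, -1.6]
gripper_width: 0.0513
finger_force: 0.0
```

```bash
python3 - <<'E'
from h import *
f=grab('wrist');X=cloud(f)
m=(X[...,2]>.02)&(X[...,2]<.045)&(np.hypot(X[...,0]-.486,X[...,1]-.258)<.056)
P=X[m];print(len(P),cv2.minAreaRect((P[:,:2]*1000).astype(np.float32)) if len(P) else 0)
g=grab('top')
print([(W(g,r['at']).round(3).tolist(),round(r['conf'],2)) for r in robot.landmark_of('top','long0')])
E
python3 mv.py 592,-68,120,-16.7 592,-68,4,-16.7
```

```text
5491 ((487.20074462890625, 277.3519592285156), (65.72411346435547, 106.60469055175781), 79.30486297607422)
[([0.589, -0.07, 0.015], 0.81), ([0.594, -0.149, 0.017], 0.75), ([0.486, 0.259, 0.02], 0.45), ([0.478, 0.31, 0.074], 0.31)]
target 592.0 -68.0 120.0 -> [16.43, 30.25, 1.58] [0.1, 0.1, 6.2]
target 592.0 -68.0 4.0 -> [16.45, 30.23, 13.18] [0.1, 0.1, 6.2]
```

jog_arm([
  [[0,12,0,0,0,0,0.4],[0,24,0,0,0,0,0.4],[0,24,0,0,0,0,0.4],[0,24,0,0,0,0,0.4],[16.4,30.2,1.6,0,0,6.2,0.4],[16.4,30.2,1.6,0,0,6.2,0.4],[16.4,30.2,1.6,0,0,6.2,0.4],[16.4,30.2,1.6,0,0,6.2,0.4]],
])

```text
clock: 9.5
eef_pos: [0.5928, -0.0688, 0.117]
ee_rot: [3.108, -0.46, -0.01]
force: [-1.5, -0.5, -0.3]
gripper_width: 0.0512
finger_force: 0.0
```

```bash
cat > w.py <<'E'
from h import *
import sys
x,y,r,z0,z1=map(float,sys.argv[1:6])
f=grab('wrist',sys.argv[6] if len(sys.argv)>6 else None);X=cloud(f)
m=(np.hypot(X[...,0]-x,X[...,1]-y)<r)&(X[...,2]>z0)&(X[...,2]<z1)
P=X[m];print(len(P),cv2.minAreaRect((P[:,:2]*1000).astype(np.float32)) if len(P) else 0)
o=robot.get_obs();print(o['eef_pos'],o['gripper_width'])
E
python3 w.py .592 -.068 .056 .012 .05
python3 mv.py 592,-68,120,-16.7 592,-68,4,-16.7
```

```text
4981 ((593.2025146484375, -67.78611755371094), (29.94898223876953, 95.40302276611328), 73.72024536132812)
[ 0.59205193 -0.06767954  0.11834234] 0.051385731927929494
target 592.0 -68.0 120.0 -> [0.0, 0.03, -0.17] [0.0, 0.3, -0.1]
target 592.0 -68.0 4.0 -> [0.06, 0.03, 11.43] [0.0, 0.3, -0.1]
```

jog_arm([
  [[0,0,4,0,0,0,0.4],[0,0,8,0,0,0,0.4],[0,0,11.5,0,0,0,0.4],[0,0,11.5,0,0,0,0.8],[0,0,11.5,0,0,0,1],[0,0,11.5,0,0,0,1],[0,0,11.5,0,0,0,1],[0,0,11.5,0,0,0,1]],
])

```text
clock: 10.55
eef_pos: [0.5932, -0.0672, 0.0076]
ee_rot: [3.108, -0.456, 0.003]
force: [-1.9, 0.7, 3.9]
gripper_width: 0.0201
finger_force: 59.6
```

jog_arm([
  [[0,0,-6,0,0,0,1],[0,0,-13,0,0,0,1],[0,0,-13,0,0,0,1],[0,0,-13,0,0,0,1]],
])

```text
clock: 11.05
eef_pos: [0.5924, -0.0672, 0.136]
ee_rot: [3.108, -0.456, 0.0]
force: [-0.4, 0.6, -2.4]
gripper_width: 0.0197
finger_force: 59.3
```

```bash
python3 mv.py 425,-20,135,-10.6 475.5,200,130,-10.6
```

```text
target 425.0 -20.0 135.0 -> [-17.39, 0.29, 0.09] [0.0, -0.0, -6.1]
target 475.5 200.0 130.0 -> [-18.87, -22.23, 0.59] [0.0, -0.0, -6.1]
```

jog_arm([
  [[-15,0,0,0,0,-6,1],[-15,0,0,0,0,-6,1],[-17.4,0.3,0,0,0,-6,1],[-18.9,-22.2,0.6,0,0,-6.1,1],[-18.9,-22.2,0.6,0,0,-6.1,1],[-18.9,-22.2,0.6,0,0,-6.1,1],[-18.9,-22.2,0.6,0,0,-6.1,1],[-18.9,-22.2,0.6,0,0,-6.1,1]],
])

```text
clock: 12.05
eef_pos: [0.4738, 0.2016, 0.127]
ee_rot: [3.127, -0.284, -0.008]
force: [0.4, -1.4, -2.9]
gripper_width: 0.0196
finger_force: 59.5
```

```bash
python3 w.py .486 .26 .07 .012 .045; python3 mv.py 475.5,200,130,-10.6 475.5,200,16,-10.6
```

```text
10144 ((485.8880615234375, 272.1300354003906), (78.1998291015625, 106.783935546875), 80.43798828125)
[0.47388115 0.20018473 0.12727477] 0.0197183773435117
target 475.5 200.0 130.0 -> [0.16, -0.01, -0.27] [0.2, 0.3, 0.1]
target 475.5 200.0 16.0 -> [0.21, -0.04, 11.13] [0.2, 0.3, 0.1]
```

jog_arm([
  [[0.2,0,4,0,0,0,1],[0.2,0,8,0,0,0,1],[0.2,0,10.3,0,0,0,1],[0.2,0,11.1,0,0,0,1],[0.2,0,11.1,0,0,0,1],[0.2,0,11.1,0,0,0,0.58],[0.2,0,11.1,0,0,0,0.58],[0.2,0,11.1,0,0,0,0.58]],
])

```text
clock: 13.1
eef_pos: [0.4777, 0.1996, 0.02]
ee_rot: [-3.128, 0.29, -0.002]
force: [-0.1, -0.0, -0.5]
gripper_width: 0.0359
finger_force: 0.0
```

jog_arm([
  [[0,0,-6,0,0,0,0.58],[0,0,-12,0,0,0,0.5],[0,0,-12,0,0,0,0.4],[0,0,-12,0,0,0,0.4]],
])

```text
clock: 13.6
eef_pos: [0.477, 0.1994, 0.1389]
ee_rot: [3.128, -0.29, -0.0]
force: [0.5, -0.5, -0.1]
gripper_width: 0.0512
finger_force: 0.0
```

```bash
python3 - <<'E'
from h import *
f=grab('wrist','w3.png')
g=grab('top')
print([(W(g,r['at']).round(3).tolist(),round(r['conf'],2)) for r in robot.landmark_of('top','long0')])
E
python3 mv.py 592,-151,120,15.4
```

```text
[([0.594, -0.152, 0.012], 0.92), ([0.486, 0.259, 0.017], 0.65), ([0.473, 0.199, 0.024], 0.55)]
target 592.0 -151.0 120.0 -> [17.8, 32.29, 1.75] [0.1, 0.2, -26.0]
```

View pics/w3.png

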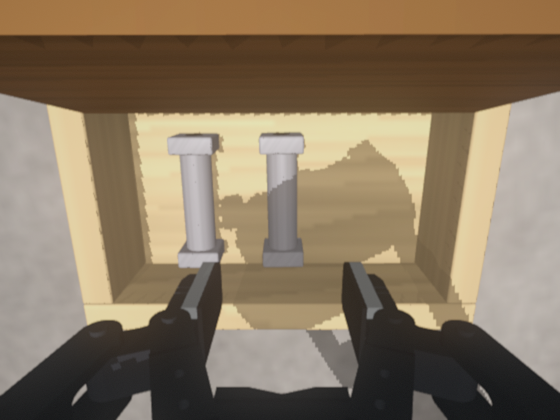

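Two spacers lie parallel in the case, at (200,200) and (283,200), with space to the right for the third.

jog_arm([
  [[0,12,0,0,0,0,0.4],[0,20,0,0,0,-8,0.4],[0,20,0,0,0,-16,0.4],[17.8,32.3,1.7,0,0,-26,0.4],[17.8,32.3,1.7,0,0,-26,0.4],[17.8,32.3,1.7,0,0,-26,0.4],[17.8,32.3,1.7,0,0,-26,0.4],[17.8,32.3,1.7,0,0,-26,0.4]],
])

```text
clock: 14.75
eef_pos: [0.5927, -0.1525, 0.1194]
ee_rot: [-3.112, -0.417, 0.006]
force: [0.6, 0.1, 0.0]
gripper_width: 0.0512
finger_force: 0.0
```

```bash
python3 w.py .592 -.151 .056 .012 .05
python3 mv.py 592,-151,120,15.4 592,-151,4,15.4
```

```text
4906 ((593.2085571289062, -150.69985961914062), (94.98117065429688, 29.875490188598633), 15.52743148803711)
[ 0.59225108 -0.15124229  0.12000083] 0.05138011197141871
target 592.0 -151.0 120.0 -> [-0.02, -0.03, 0.0] [-0.1, 0.2, -0.1]
target 592.0 -151.0 4.0 -> [0.02, -0.01, 11.6] [-0.1, 0.2, -0.1]
```

jog_arm([
  [[0,0,4,0,0,0,0.4],[0,0,8,0,0,0,0.4],[0,0,11.6,0,0,0,0.4],[0,0,11.6,0,0,0,0.8],[0,0,11.6,0,0,0,1],[0,0,11.6,0,0,0,1],[0,0,11.6,0,0,0,1],[0,0,11.6,0,0,0,1]],
])

```text
clock: 15.8
eef_pos: [0.5932, -0.1509, 0.0072]
ee_rot: [3.113, 0.421, 0.002]
force: [-0.8, -0.0, 1.9]
gripper_width: 0.02
finger_force: 59.2
```

jog_arm([
  [[0,0,-6,0,0,0,1],[0,0,-13,0,0,0,1],[0,0,-13,0,0,0,1],[0,0,-13,0,0,0,1]],
])

```text
clock: 16.3
eef_pos: [0.5927, -0.1508, 0.1362]
ee_rot: [3.113, 0.421, 0.0]
force: [-0.1, -0.0, -3.2]
gripper_width: 0.0198
finger_force: 59.3
```

```bash
python3 mv.py 425,-40,135,-10.6 465.5,145,130,-10.6
```

```text
target 425.0 -40.0 135.0 -> [-13.23, -15.14, 0.11] [0.0, -0.0, 26.0]
target 465.5 145.0 130.0 -> [-4.41, -31.9, 0.61] [0.0, -0.0, 26.0]
```

jog_arm([
  [[-6,-7,0,0,0,9,1],[-13.2,-15.1,0,0,0,18,1],[-13.2,-15.1,0,0,0,26,1],[-13.2,-15.1,0,0,0,26,1],[-4.4,-31.9,0.6,0,0,26,1],[-4.4,-31.9,0.6,0,0,26,1],[-4.4,-31.9,0.6,0,0,26,1],[-4.4,-31.9,0.6,0,0,26,1]],
])

```text
clock: 17.3
eef_pos: [0.4652, 0.1482, 0.1279]
ee_rot: [3.128, -0.281, -0.005]
force: [-0.3, -1.1, -2.0]
gripper_width: 0.0195
finger_force: 59.7
```

```bash
python3 w.py .476 .20 .056 .012 .045; python3 mv.py 465.5,145,130,-10.6 465.5,145,16.5,-10.6
```

```text
6549 ((476.69488525390625, 219.85894775390625), (72.5343017578125, 106.60272979736328), 80.25474548339844)
[0.46519861 0.146493   0.12809386] 0.019780738274059975
target 465.5 145.0 130.0 -> [0.06, 0.14, -0.19] [0.1, 0.2, 0.2]
target 465.5 145.0 16.5 -> [0.09, 0.12, 11.16] [0.1, 0.2, 0.2]
```

jog_arm([
  [[0.1,0.1,4,0,0,0,1],[0.1,0.1,8,0,0,0,1],[0.1,0.1,10.3,0,0,0,1],[0.1,0.1,11.2,0,0,0,1],[0.1,0.1,11.2,0,0,0,1],[0.1,0.1,11.2,0,0,0,0.58],[0.1,0.1,11.2,0,0,0,0.58],[0.1,0.1,11.2,0,0,0,0.58]],
])

```text
clock: 18.35
eef_pos: [0.4669, 0.144, 0.019]
ee_rot: [-3.128, 0.29, -0.002]
force: [0.4, -0.1, -0.4]
gripper_width: 0.0364
finger_force: 0.0
```

jog_arm([
  [[0,0,-6,0,0,0,0.58],[0,0,-12,0,0,0,0.5],[0,0,-12,0,0,0,0.4],[0,0,-12,0,0,0,0.4]],
])

```text
clock: 18.85
eef_pos: [0.4662, 0.1439, 0.1379]
ee_rot: [3.128, -0.29, 0.0]
force: [0.5, -0.0, -0.9]
gripper_width: 0.0513
finger_force: 0.0
```

```bash
python3 - <<'E'
from h import *
g=grab('top')
for n in ['long0','short0','marker','marker_tip']:print(n,[(W(g,r['at']).round(3).tolist(),round(r['conf'],2)) for r in robot.landmark_of('top',n)])
X=cloud(g);m=(np.hypot(X[...,0]-.541,X[...,1]+.219)<.038)&(X[...,2]>.009)&(X[...,2]<.05)
P=X[m];print(len(P),cv2.minAreaRect((P[:,:2]*1000).astype(np.float32)) if len(P) else 0)
E
python3 mv.py 540,-219,120,3
```

```text
long0 [([0.472, 0.143, 0.02], 0.62), ([0.474, 0.196, 0.026], 0.55), ([0.422, 0.194, 0.067], 0.3), ([0.771, 0.045, 0.001], 0.3)]
short0 [([0.54, -0.219, 0.017], 0.78)]
marker [([0.443, -0.343, 0.013], 0.61), ([0.597, -0.35, 0.004], 0.46)]
marker_tip [([0.517, -0.353, 0.017], 0.95)]
246 ((537.9979248046875, -220.93658447265625), (61.06059646606445, 30.66697883605957), 2.66363263130188)
target 540.0 -219.0 120.0 -> [13.96, 34.29, 1.7] [0.0, 0.1, -13.6]
```

jog_arm([
  [[0,12,0,0,0,0,0.4],[0,20,0,0,0,-7,0.4],[0,20,0,0,0,-13,0.4],[14,34.3,1.7,0,0,-13.6,0.4],[14,34.3,1.7,0,0,-13.6,0.4],[14,34.3,1.7,0,0,-13.6,0.4],[14,34.3,1.7,0,0,-13.6,0.4],[14,34.3,1.7,0,0,-13.6,0.4]],
])

```text
clock: 20.1
eef_pos: [0.5407, -0.22, 0.1196]
ee_rot: [-3.14, -0.08, 0.003]
force: [0.0, -0.2, 0.2]
gripper_width: 0.0516
finger_force: 0.0
```

```bash
python3 w.py .54 -.219 .05 .012 .05
python3 mv.py 540,-219,120,3 540,-219,4,3
```

```text
3463 ((540.1182250976562, -220.4900665283203), (61.77572250366211, 30.00949478149414), 3.138237953186035)
[ 0.54053652 -0.21889361  0.12012498] 0.051304531769929676
target 540.0 -219.0 120.0 -> [-0.05, 0.01, 0.01] [-0.1, 0.1, -0.0]
target 540.0 -219.0 4.0 -> [-0.03, 0.02, 11.61] [-0.1, 0.1, -0.0]
```

jog_arm([
  [[0,0.1,4,0,0,0,0.4],[0,0.1,8,0,0,0,0.4],[0,0.1,11.6,0,0,0,0.4],[0,0.1,11.6,0,0,0,0.8],[0,0.1,11.6,0,0,0,1],[0,0.1,11.6,0,0,0,1],[0,0.1,11.6,0,0,0,1],[0,0.1,11.6,0,0,0,1]],
])

```text
clock: 21.15
eef_pos: [0.5417, -0.2203, 0.0064]
ee_rot: [3.14, 0.082, 0.003]
force: [-0.5, 0.8, 4.5]
gripper_width: 0.0196
finger_force: 59.3
```

jog_arm([
  [[0,0,-6,0,0,0,1],[0,0,-13,0,0,0,1],[0,0,-13,0,0,0,1],[0,0,-13,0,0,0,1]],
])

```text
clock: 21.65
eef_pos: [0.541, -0.22, 0.1351]
ee_rot: [3.14, 0.082, 0.0]
force: [0.3, -0.7, -1.0]
gripper_width: 0.02
finger_force: 59.0
```

```bash
python3 mv.py 600,-354,130,3 600,-354,13,3
```

```text
target 600.0 -354.0 130.0 -> [5.19, 13.69, 0.52] [0.0, -0.0, 0.0]
target 600.0 -354.0 13.0 -> [5.19, 13.68, 12.22] [0.0, -0.0, 0.0]
```

jog_arm([
  [[5.2,13.7,0.5,0,0,0,1],[5.2,13.7,0.5,0,0,0,1],[5.2,13.7,0.5,0,0,0,1],[5.2,13.7,0.5,0,0,0,1],[5.2,13.7,5,0,0,0,1],[5.2,13.7,9,0,0,0,1],[5.2,13.7,12,0,0,0,1],[5.2,13.7,12,0,0,0,1]],
])

```text
clock: 22.65
eef_pos: [0.5983, -0.3517, 0.0113]
ee_rot: [-3.136, -0.084, 0.009]
force: [0.8, 1.4, -0.6]
gripper_width: 0.0197
finger_force: 63.6
```

jog_arm([
  [[0,0,0.1,0,0,0,1],[0,0,0.1,0,0,0,0.5],[0,0,0.1,0,0,0,0.5],[0,0,0.1,0,0,0,0.5],[0,0,-6,0,0,0,0.5],[0,0,-12,0,0,0,0.5],[0,0,-12,0,0,0,0.5]],
])

```text
clock: 23.52
eef_pos: [0.6026, -0.3557, 0.1437]
ee_rot: [3.133, 0.082, 0.017]
force: [-0.5, 1.1, 0.5]
gripper_width: 0.0431
finger_force: 0.0
```

```bash
python3 - <<'E'
from h import *
f=grab('wrist')
print('short',[(W(f,r['at']).round(3).tolist(),round(r['conf'],2)) for r in robot.landmark_of('wrist','short0')])
g=grab('scene','s1.png');X=cloud(grab('top'))
o=np.array([.4853,.1984]);t=np.radians(-10.6)
c,s=np.cos(t),np.sin(t)
L=X-np.array([*o,0]); A=L[...,0]*c+L[...,1]*s; B=-L[...,0]*s+L[...,1]*c
m=(abs(B)<120)&(A>.03)&(A<.13)&(X[...,2]>.085)&(abs(B)<.12)
for z in np.arange(.09,.21,.02):
    k=m&(abs(X[...,2]-z)<.01); print(z.round(2),k.sum(),A[k].mean().round(4) if k.sum() else 0)
print(B[m].min(),B[m].max())
E
python3 mv.py 600,-354,130,3
```

```text
short [([0.597, -0.35, 0.019], 0.82)]
0.09 170 0.0609
0.11 233 0.0639
0.13 251 0.0672
0.15 270 0.0708
0.17 278 0.0742
0.19 604 0.0809
-0.11003120567092661 0.10965127094254609
target 600.0 -354.0 130.0 -> [0.05, 0.03, 0.31] [-0.1, 0.1, 0.0]
```

View pics/s1.png

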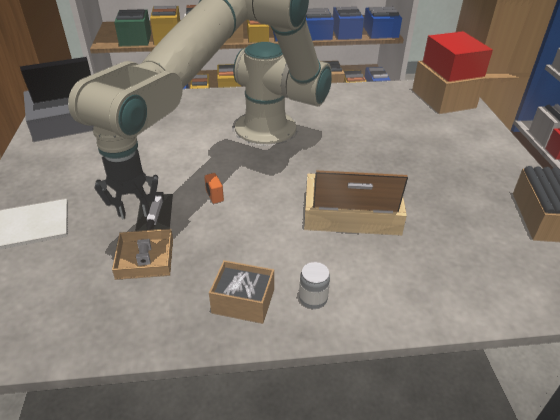

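The scene view shows the short in the returns tray at (145,252), and the lid upright over the filled case at (360,190). The lid leans back about 10°, so next I go behind it with shut fingers.

```bash
python3 mv.py 610,-100,250,-10.6 597,116,250,-10.6 597,116,168,-10.6
```

```text
target 610.0 -100.0 250.0 -> [2.35, -25.3, -11.64] [-0.1, 0.2, 13.6]
target 597.0 116.0 250.0 -> [2.19, -46.94, -11.6] [-0.1, 0.2, 13.6]
target 597.0 116.0 168.0 -> [2.21, -46.92, -3.4] [-0.1, 0.2, 13.6]
```

jog_arm([
  [[0,0,-6,0,0,0,0.8],[2.4,-25.3,-11.6,0,0,7,1],[2.4,-25.3,-11.6,0,0,13.6,1],[2.4,-25.3,-11.6,0,0,13.6,1],[2.2,-46.9,-11.6,0,0,13.6,1],[2.2,-46.9,-11.6,0,0,13.6,1],[2.2,-46.9,-11.6,0,0,13.6,1],[2.2,-46.9,-11.6,0,0,13.6,1]],
])

```text
clock: 24.72
eef_pos: [0.5981, 0.0802, 0.2473]
ee_rot: [3.128, -0.29, -0.005]
force: [1.8, 0.4, -0.2]
gripper_width: 0.0004
finger_force: 0.0
```

```bash
python3 mv.py 597,116,168,-10.6;python3 -c "
from h import *
print(robot.get_obs()['gripper_width'])"
```

```text
target 597.0 116.0 168.0 -> [-0.74, -3.51, 7.93] [0.1, 0.2, -0.0]
0.0004027647985777585
```

jog_arm([
  [[-0.7,-3.5,0,0,0,0,1],[-0.7,-3.5,4,0,0,0,1],[-0.7,-3.5,7.9,0,0,0,1],[-0.7,-3.5,7.9,0,0,0,1],[-0.7,-3.5,7.9,0,0,0,1]],
])

```text
clock: 25.35
eef_pos: [0.5988, 0.1139, 0.1712]
ee_rot: [-3.128, 0.29, -0.001]
force: [0.2, -0.1, 0.6]
gripper_width: -0.0002
finger_force: 0.0
```

```bash
cat > lid.py <<'E'
from h import *
import sys
o=robot.get_obs();p=np.array(o['eef_pos']);t=np.radians(-10.6);c,s=np.cos(t),np.sin(t)
d=p[:2]-[.4853,.1984];A=d[0]*c+d[1]*s;B=-d[0]*s+d[1]*c
print('A,B,z',A,B,p[2],o['force'])
for th in map(float,sys.argv[1:]):
    r=np.radians(th);print(th,np.round([100*(.065-.1*np.cos(r)+.011-A),0,-100*(.07+.1*np.sin(r)-p[2])],2))
E
python3 lid.py 100 90 80 70 60 50 45
```

```text
A,B,z 0.1270881933997838 -0.062185289543022916 0.17121259581045373 [ 0.24129149 -0.1016193   0.61874504]
100.0 [-3.37  0.    0.27]
90.0 [-5.11  0.    0.12]
80.0 [-6.85  0.    0.27]
70.0 [-8.53  0.    0.72]
60.0 [-10.11   0.     1.46]
50.0 [-11.54   0.     2.46]
45.0 [-12.18   0.     3.05]
```

jog_arm([
  [[-2.5,0,0.3,0,0,0,1],[-3.4,0,0.3,0,0,0,1],[-4.3,0,0.2,0,0,0,1],[-5.1,0,0.1,0,0,0,1],[-6,0,0.2,0,0,0,1],[-6.9,0,0.3,0,0,0,1],[-7.7,0,0.5,0,0,0,1],[-8.5,0,0.7,0,0,0,1]],
])

```text
clock: 26.35
eef_pos: [0.5142, 0.1297, 0.1627]
ee_rot: [3.128, -0.29, -0.001]
force: [2.9, -0.5, -1.5]
gripper_width: 0.0002
finger_force: 1.2
```

```bash
python3 lid.py 70 65 60 55 50 45 40 35 30 25
```

```text
A,B,z 0.04107093025837984 -0.06220733333680925 0.1627319428117615 [ 2.93569768 -0.53035084 -1.52287339]
70.0 [ 0.07  0.   -0.12]
65.0 [-0.73  0.    0.21]
60.0 [-1.51  0.    0.61]
55.0 [-2.24  0.    1.08]
50.0 [-2.93  0.    1.61]
45.0 [-3.58  0.    2.2 ]
40.0 [-4.17  0.    2.85]
35.0 [-4.7   0.    3.54]
30.0 [-5.17  0.    4.27]
25.0 [-5.57  0.    5.05]
```

Contact at about 3 N; the lid follows. I keep to the arc.

jog_arm([
  [[-0.8,0,0.2,0,0,0,1],[-1.5,0,0.6,0,0,0,1],[-2.2,0,1.1,0,0,0,1],[-2.9,0,1.6,0,0,0,1],[-3.6,0,2.2,0,0,0,1],[-4.2,0,2.8,0,0,0,1],[-4.7,0,3.5,0,0,0,1],[-5.2,0,4.3,0,0,0,1]],
])

```text
clock: 27.35
eef_pos: [0.4633, 0.1393, 0.1197]
ee_rot: [-3.128, 0.29, 0.001]
force: [0.7, 0.2, 2.7]
gripper_width: 0.0002
finger_force: 1.0
```

```bash
python3 lid.py 30 25 20 15 10 5 0 -2
```

```text
A,B,z -0.010793296876784082 -0.06212208903985016 0.11966819838714796 [0.66909528 0.20796244 2.69258612]
30.0 [ 0.02  0.   -0.03]
25.0 [-0.38  0.    0.74]
20.0 [-0.72  0.    1.55]
15.0 [-0.98  0.    2.38]
10.0 [-1.17  0.    3.23]
5.0 [-1.28  0.    4.1 ]
0.0 [-1.32  0.    4.97]
-2.0 [-1.31  0.    5.32]
```

jog_arm([
  [[-0.4,0,0.7,0,0,0,1],[-0.7,0,1.5,0,0,0,1],[-1,0,2.4,0,0,0,1],[-1.2,0,3.2,0,0,0,1],[-1.3,0,4.1,0,0,0,1],[-1.3,0,4.7,0,0,0,1],[-1.3,0,4.9,0,0,0,1],[-1.3,0,5.1,0,0,0,1]],
])

```text
clock: 28.35
eef_pos: [0.4509, 0.1415, 0.0698]
ee_rot: [3.128, -0.29, -0.001]
force: [-8.8, -2.2, 15.6]
gripper_width: 0.0
finger_force: 7.9
```

```bash
python3 lid.py 0
```

```text
A,B,z -0.023318298193742655 -0.06225340903419068 0.06981812713659152 [-8.79380091 -2.18062867 15.56368289]
0.0 [-0.07  0.   -0.02]
```

jog_arm([
  [[0.1,0,0.2,0,0,0,1],[0.1,0,0.4,0,0,0,1],[0.1,0,0.4,0,0,0,1]],
])

```text
clock: 28.72
eef_pos: [0.4512, 0.1416, 0.0695]
ee_rot: [3.128, -0.289, -0.004]
force: [-26.3, -4.5, 38.3]
gripper_width: -0.0
finger_force: 19.3
```

jog_arm([
  [[0,0,-4,0,0,0,1],[-3,10,-12,0,0,0,0.6],[-3,25,-14,0,0,0,0.4],[-3,30,-14,0,0,0,0.4],[-3,30,-14,0,0,0,0.4],[-3,30,-14,0,0,0,0.4]],
])

```text
clock: 29.48
eef_pos: [0.369, -0.1399, 0.2036]
ee_rot: [3.127, -0.29, 0.002]
force: [1.8, -0.3, -0.8]
gripper_width: 0.0512
finger_force: 0.0
```

```bash
cat > seam.py <<'E'
from h import *
import sys
np.set_printoptions(precision=4,suppress=True)
T=np.radians(-10.6);c,s=np.cos(T),np.sin(T);O=np.array([.4853,.1984])
for cam in ['top','scene']:
    f=grab(cam,cam+sys.argv[1]+'.png');X=cloud(f)
    L=X[...,:2]-O;A=L@[c,s];B=L@[-s,c];Z=X[...,2]
    for nm,m in [('lid edge',(A>-.058)&(A<-.045)&(abs(B)<.1)),('lid rear',(A>.03)&(A<.055)&(abs(B)<.1)),('front wall',(A>-.082)&(A<-.068)&(abs(B)<.1)),('left wall',(B>.113)&(B<.127)&(abs(A)<.055)),('right wall',(B<-.113)&(B>-.127)&(abs(A)<.055))]:
        print(cam,nm,m.sum(),np.median(Z[m]))
    m=(Z>.06)&(Z<.08)&(abs(A+.004)<.1)&(abs(B)<.15)
    print(cv2.minAreaRect((X[m][:,:2]*1000).astype(np.float32)))
    for n in ['seam','marker','marker_tip','short0']:print(n,[(W(f,r['at']).round(3).tolist(),round(r['conf'],2)) for r in robot.landmark_of(cam,n)])
E
python3 seam.py 5; python3 mv.py 440,-343,160,-7.3
```

```text
top lid edge 434 0.07065176406733531
top lid rear 781 0.0703823077983472
top front wall 469 0.07044550808276573
top left wall 247 0.07064093220669898
top right wall 251 0.07021903935821006
((481.58056640625, 198.82733154296875), (260.7687683105469, 162.3941192626953), 79.42073822021484)
seam [([0.431, 0.234, 0.073], 0.96), ([0.436, 0.277, 0.068], 0.94), ([0.479, 0.309, 0.072], 0.9), ([0.44, 0.317, 0.069], 0.82), ([0.409, 0.158, 0.073], 0.79), ([0.563, 0.294, 0.072], 0.72), ([0.421, 0.195, 0.068], 0.67), ([0.518, 0.3, 0.069], 0.66), ([0.405, 0.108, 0.07], 0.56)]
marker [([0.444, -0.343, 0.012], 0.92), ([0.766, -0.116, -0.003], 0.56)]
marker_tip [([0.515, -0.356, 0.012], 0.59), ([0.599, -0.352, 0.003], 0.41)]
short0 [([0.601, -0.353, 0.023], 0.58)]
scene lid edge 190 0.07093226165828892
scene lid rear 789 0.06916667436148871
scene front wall 200 0.07082466977309093
scene left wall 211 0.0698634690820702
scene right wall 166 0.07041163769922648
((484.1964416503906, 197.68406677246094), (260.20556640625, 171.21412658691406), 79.16343688964844)
seam [([0.437, 0.274, 0.069], 0.93), ([0.525, 0.303, 0.068], 0.86), ([0.427, 0.235, 0.074], 0.85), ([0.4, 0.105, 0.072], 0.84), ([0.483, 0.311, 0.073], 0.7), ([0.418, 0.194, 0.07], 0.68), ([0.565, 0.296, 0.072], 0.63), ([0.445, 0.314, 0.074], 0.63), ([0.409, 0.149, 0.073], 0.56)]
marker [([0.446, -0.346, 0.017], 0.82), ([0.763, -0.114, 0.001], 0.32)]
marker_tip []
short0 [([0.604, -0.35, 0.021], 0.88), ([0.444, -0.349, 0.016], 0.6)]
target 440.0 -343.0 160.0 -> [10.62, 19.0, 4.25] [-0.0, 0.0, -3.1]
```

jog_arm([
  [[9.6,18.8,6,0,0,-3.1,0.4],[9.6,18.8,6,0,0,-3.1,0.4],[9.6,18.8,6,0,0,-3.1,0.4],[9.6,18.8,6,0,0,-3.1,0.4],[9.6,18.8,6,0,0,-3.1,0.4],[9.6,18.8,6,0,0,-3.1,0.4]],
])

```text
clock: 30.72
eef_pos: [0.43, -0.3394, 0.1428]
ee_rot: [-3.135, 0.203, 0.0]
force: [-0.4, 0.9, 0.3]
gripper_width: 0.051
finger_force: 0.0
```

```bash
python3 w.py .444 -.344 .09 .018 .05 w4.png; python3 - <<'E'
from h import *
f=grab('wrist')
for n in ['marker','marker_tip']:print(n,[(W(f,r['at']).round(3).tolist(),round(r['conf'],2)) for r in robot.landmark_of('wrist',n)])
E
python3 mv.py 429,-342,140,-7.3 429,-342,8,-7.3
```

```text
5367 ((441.6179504394531, -342.78515625), (22.155715942382812, 150.92686462402344), 83.11432647705078)
[ 0.43003783 -0.33932719  0.14330877] 0.05118545907830951
marker [([0.446, -0.343, 0.014], 0.76)]
marker_tip [([0.517, -0.354, 0.014], 0.96)]
target 429.0 -342.0 140.0 -> [-0.06, 0.25, 0.36] [0.0, -0.1, -0.1]
target 429.0 -342.0 8.0 -> [-0.08, 0.24, 13.56] [0.0, -0.1, -0.1]
```

View pics/w4.png

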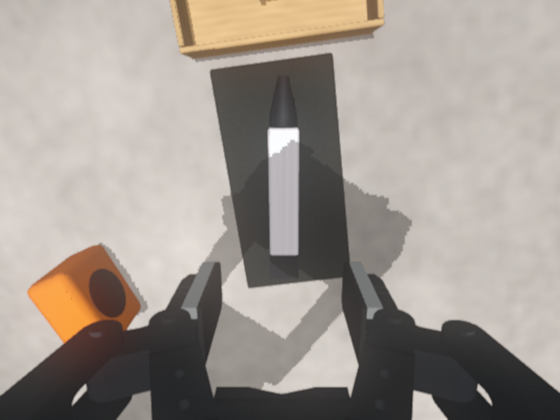

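The wrist view shows the marker on its mat at (284,165), nose up and pointing away from the robot, and lined up with the gripper.

jog_arm([
  [[-0.2,0.2,4,0,0,0,0.4],[-0.2,0.2,9,0,0,0,0.4],[-0.2,0.2,13.5,0,0,0,0.4],[-0.2,0.2,13.5,0,0,0,0.8],[-0.2,0.2,13.5,0,0,0,1],[-0.2,0.2,13.5,0,0,0,1],[-0.2,0.2,13.5,0,0,0,1],[-0.2,0.2,13.5,0,0,0,1]],
], grip_force=80)

```text
clock: 31.92
eef_pos: [0.428, -0.3426, 0.0095]
ee_rot: [3.134, -0.205, 0.003]
force: [-1.4, 1.3, 7.4]
gripper_width: 0.0203
finger_force: 80.9
```

jog_arm([
  [[0,0,-6,0,0,0,1],[0,0,-12,0,0,0,1],[0,0,-17,0,0,0,1],[0,0,-17,0,0,0,1],[0,0,-17,0,0,0,1]],
])

```text
clock: 32.55
eef_pos: [0.4271, -0.3419, 0.1771]
ee_rot: [-3.134, 0.205, 0.001]
force: [-0.5, 0.1, -1.4]
gripper_width: 0.0204
finger_force: 80.0
```

```bash
python3 - <<'E'
from h import *
o=robot.get_obs();print(o['joints'],o['gripper_width'])
f=grab('wrist')
T=np.array(f['hand_eye'])
for n in ['marker','marker_tip']:print(n,[((T[:3,:3]@r['at']+T[:3,3]).round(4).tolist(),round(r['conf'],2)) for r in robot.landmark_of('wrist',n)])
E
python3 mv.py 420,100,180,30
```

```text
[-7.42532455e-01  1.37194728e-01  1.41800873e+00 -4.23730153e-05
  1.58735614e+00  9.59074332e-01] 0.02041377577671016
marker [([0.0193, 0.0028, -0.0061], 0.77)]
marker_tip [([0.094, 0.0013, -0.0056], 0.95)]
target 420.0 100.0 180.0 -> [-6.43, -43.7, -0.31] [-0.2, 0.1, -37.5]
```

jog_arm([
  [[-6.4,-43.7,-0.3,0,0,-8,1],[-6.4,-43.7,-0.3,0,0,-16,1],[-6.4,-43.7,-0.3,0,0,-24,1],[-6.4,-43.7,-0.3,0,0,-32,1],[-6.4,-43.7,-0.3,0,0,-37.5,1],[-6.4,-43.7,-0.3,0,0,-37.5,1],[-6.4,-43.7,-0.3,0,0,-37.5,1],[-6.4,-43.7,-0.3,0,0,-37.5,1]],
])

```text
clock: 33.7
eef_pos: [0.4199, 0.1028, 0.1798]
ee_rot: [-3.031, -0.823, 0.003]
force: [0.3, -0.3, -1.8]
gripper_width: 0.0199
finger_force: 79.9
```

jog_arm([
  [[0,0,0,0,-9,0,1],[0,0,0,0,-18,0,1],[0,0,0,0,-27,0,1],[0,0,0,0,-35,0,1],[0,0,0,0,-35,0,1],[0,0,0,0,-35,0,1]],
])

```text
clock: 34.45
eef_pos: [0.4209, 0.0989, 0.1807]
ee_rot: [2.761, 0.739, -0.868]
force: [0.2, 1.6, 0.1]
gripper_width: 0.0198
finger_force: 80.0
```

```bash
cat > tip.py <<'E'
from h import *
import sys
np.set_printoptions(precision=4,suppress=True)
o=robot.get_obs();print(o['joints'].round(2) if hasattr(o['joints'],'round') else o['joints'],o['eef_pos'],o['gripper_width'],o['clock'])
Rt=Ro.from_rotvec(o['ee_rot']).as_matrix();p=np.array(o['eef_pos'])
f=grab('wrist',sys.argv[1] if len(sys.argv)>1 else None)
tw=[(W(f,r['at'])-p)@Rt for r in robot.landmark_of('wrist','marker_tip') if r['conf']>.5];print('net tip tool',tw)
X=(cloud(f)-p)@Rt
m=(X[...,0]>.03)&(X[...,0]<.12)&(abs(X[...,1])<.015)&(X[...,2]<.008)&(X[...,2]>-.03)
P=X[m];print(m.sum(),'xmax',np.sort(P[:,0])[-10:])
for a,b in [(.03,.05),(.055,.065),(.075,.085),(.085,.1)]:
    Q=P[(P[:,0]>a)&(P[:,0]<b)]; print(a,len(Q),Q.mean(0) if len(Q) else '',Q[:,1].min() if len(Q) else '',Q[:,1].max() if len(Q) else '')
print('tip world, (.0895,0,-.0055):',p+Rt@[.0895,0,-.0055])
E
python3 tip.py w6.png
```

```text
[ 0.25  0.28  1.35 -0.18  2.1   1.25] [0.4209 0.0989 0.1807] 0.01982229816554098 34.45
net tip tool [array([ 0.0868,  0.0028, -0.0063])]
8562 xmax [0.0901 0.0901 0.0901 0.0902 0.0902 0.0902 0.0902 0.0902 0.0902 0.0902]
0.03 3269 [ 0.0403  0.0002 -0.0155] -0.010855088534600968 0.011243450254064851
0.055 1584 [ 0.0599  0.0002 -0.0124] -0.009700601849735011 0.010225700488100242
0.075 1001 [ 0.0797  0.0002 -0.0092] -0.0067513211598770875 0.00685471072183691
0.085 377 [ 0.0875  0.0001 -0.0077] -0.004514970929173346 0.004685051801496348
tip world, (.0895,0,-.0055): [0.4872 0.1372 0.1341]
```

```bash
cat > sp.py <<'E'
from h import *
import sys
np.set_printoptions(precision=3,suppress=True)
tip=np.array([.090,0,-.0045])
T=np.radians(-10.6);c,s=np.cos(T),np.sin(T);O=np.array([.4854,.1983])
o=robot.get_obs();R0=Ro.from_rotvec(o['ee_rot']);p=np.array(o['eef_pos']);t=p+R0.apply(tip)
d=t[:2]-O;print('tip world',t,'A,B',1000*(d@[c,s]),1000*(d@[-s,c]),'rot',o['ee_rot'],'w',o['gripper_width'],o['force'])
for a in sys.argv[1:]:
    A,B,z=[float(v)/1000 for v in a.split(',')]
    g=np.array([*(O+A*np.array([c,s])+B*np.array([-s,c])),z]);print(a,'shift cm',R0.inv().apply(g-t)*100,'TCP',g-R0.apply(tip))
print('30mm -X:',R0.inv().apply([-c,-s,0])*3,' 30mm -Y:',R0.inv().apply([s,-c,0])*3,'1cm down',R0.inv().apply([0,0,-1]))
E
python3 sp.py 60,109,110 60,109,73.5
```

```text
tip world [0.487 0.137 0.134] A,B 12.923485806392007 -59.73133648230119 rot [ 2.761  0.739 -0.865] w 0.02014301401023198 [ 0.65  -0.019 -0.468]
60,109,110 shift cm [13.312 -9.758 -6.34 ] TCP [0.498 0.256 0.158]
60,109,73.5 shift cm [15.396 -9.76  -3.344] TCP [0.498 0.256 0.121]
30mm -X: [-1.872 -1.951  1.3  ]  30mm -Y: [-1.601  2.279  1.115] 1cm down [ 0.571 -0.001  0.821]
```

jog_arm([
  [[6,-5,-3.5,0,0,0,1],[13.3,-9.8,-6.3,0,0,0,1],[13.3,-9.8,-6.3,0,0,0,1],[13.3,-9.8,-6.3,0,0,0,1],[13.3,-9.8,-6.3,0,0,0,1],[13.3,-9.8,-6.3,0,0,0,1],[13.3,-9.8,-6.3,0,0,0,1]],
])

```text
clock: 35.42
eef_pos: [0.4976, 0.2562, 0.1576]
ee_rot: [2.761, 0.738, -0.867]
force: [-0.3, -0.4, -1.0]
gripper_width: 0.0203
finger_force: 80.0
```

```bash
python3 tip.py w7.png; python3 sp.py 60,109,73.5
```

```text
[ 0.43  0.67  0.87 -0.06  2.2   1.46] [0.4976 0.2562 0.1576] 0.020321267277314245 35.425
net tip tool [array([ 0.0915,  0.0027, -0.0041])]
8558 xmax [0.0901 0.0901 0.0901 0.0901 0.0902 0.0902 0.0902 0.0903 0.0903 0.0903]
0.03 3239 [ 0.0402  0.0002 -0.0155] -0.010789803581142773 0.011306920219065025
0.055 1584 [ 0.0599  0.0002 -0.0123] -0.00965224481572346 0.010215425951320052
0.075 1003 [ 0.0798  0.0001 -0.0092] -0.0067000968878972 0.0069126931516569606
0.085 380 [ 0.0875  0.0001 -0.0077] -0.004487857085458069 0.004622397532120747
tip world, (.0895,0,-.0055): [0.564  0.2944 0.1109]
tip world [0.564 0.295 0.109] A,B 59.2753113749861 109.03904696438912 rot [ 2.76   0.739 -0.868] w 0.019906554146712788 [ 0.441  0.647 -0.267]
60,109,73.5 shift cm [2.085 0.049 2.894] TCP [0.498 0.256 0.121]
30mm -X: [-1.869 -1.951  1.304]  30mm -Y: [-1.599  2.279  1.117] 1cm down [ 0.573 -0.     0.82 ]
```

View pics/w7.png

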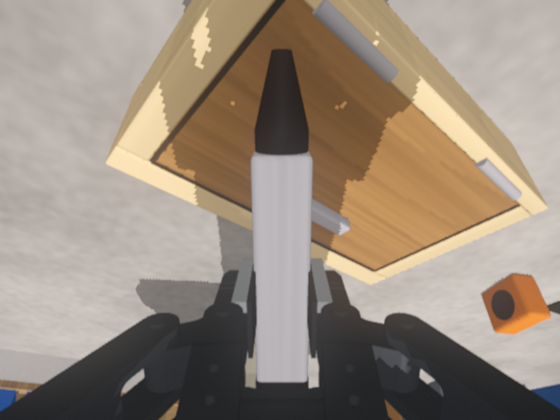

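The tip, at (281,52), hovers over the dark left seam's hinge end. The front-left lid corner is at (155,160) and the front seam runs to (375,268). I measure the seam line itself from this image.

```bash
python3 - <<'E'
from h import *
f=grab('wrist');X=cloud(f);g=cv2.cvtColor(f['image'],cv2.COLOR_RGB2GRAY).astype(float)
T=np.radians(-10.6);c,s=np.cos(T),np.sin(T);L=X[...,:2]-[.4854,.1983];A=1000*(L@[c,s]);B=1000*(L@[-s,c])
ok=abs(X[...,2]-.068)<.012
def prof(sel,v,lo,hi):
    b=np.arange(lo,hi,1.);return b,[g[sel&(v>=x)&(v<x+1)].mean() if (sel&(v>=x)&(v<x+1)).sum()>3 else np.nan for x in b]
for nm,sel,v,lo,hi in [('left A-50..-20',ok&(A>-50)&(A<-20),B,103,116),('left A0..30',ok&(A>0)&(A<30),B,103,116),('front B80..100',ok&(B>80)&(B<100),A,-71,-57),('front B50..75',ok&(B>50)&(B<75),A,-71,-57),('front B-90..-40',ok&(B<-40)&(B>-90),A,-71,-57)]:
    b,p=prof(sel,v,lo,hi);print(nm,lo,np.round(p).tolist())
print(np.nanmedian(X[...,2][(A>-40)&(A<0)&(B>60)&(B<100)]),np.nanmedian(X[...,2][(A>-40)&(A<0)&(B>114)&(B<126)]))
E
```

```text
left A-50..-20 103 [113.0, 115.0, 118.0, 113.0, 92.0, 86.0, 79.0, 117.0, 174.0, 182.0, 189.0, 193.0, 196.0]
left A0..30 103 [99.0, 99.0, 100.0, 99.0, 75.0, 62.0, 56.0, 81.0, 135.0, 149.0, 150.0, 150.0, 150.0]
front B80..100 -71 [230.0, 230.0, 232.0, 232.0, 225.0, 202.0, 161.0, 107.0, 99.0, 120.0, 146.0, 147.0, 150.0, 147.0]
front B50..75 -71 [159.0, 159.0, 158.0, 159.0, 153.0, 136.0, 105.0, 82.0, 75.0, 86.0, 100.0, 104.0, 106.0, 107.0]
front B-90..-40 -71 [201.0, 214.0, 211.0, 204.0, 207.0, 198.0, 158.0, 124.0, 94.0, 105.0, 135.0, 147.0, 149.0, 152.0]
0.06981229669960357 0.06963199133380668
```

jog_arm([
  [[0.7,0.1,1,0,0,0,1],[1.3,0.1,1.8,0,0,0,1],[1.8,0.1,2.5,0,0,0,1],[2.1,0.08,2.87,0,0,0,1],[2.1,0.08,2.87,0,0,0,1],[2.1,0.08,2.87,0,0,0,1]],
])

```text
clock: 36.33
eef_pos: [0.4987, 0.2567, 0.1209]
ee_rot: [2.759, 0.74, -0.869]
force: [-0.0, -0.4, -0.1]
gripper_width: 0.0201
finger_force: 80.0
```

```bash
python3 sp.py 60.5,109,73.5 -63,109,73.5 -63,-103.5,73.5
```

```text
tip world [0.565 0.295 0.073] A,B 60.320968392532016 109.54946173489391 rot [ 2.759  0.74  -0.869] w 0.02008368535373703 [-0.024 -0.388 -0.116]
60.5,109,73.5 shift cm [-0.047  0.053 -0.029] TCP [0.499 0.256 0.121]
-63,109,73.5 shift cm [-7.732 -7.986  5.342] TCP [0.377 0.279 0.121]
-63,-103.5,73.5 shift cm [-19.068   8.146  13.268] TCP [0.338 0.07  0.121]
30mm -X: [-1.867 -1.953  1.305]  30mm -Y: [-1.6    2.277  1.119] 1cm down [ 0.573 -0.     0.82 ]
```

jog_arm([
  [[-0.24,-0.25,0.17,0,0,0,1],[-0.48,-0.5,0.33,0,0,0,1],[-0.72,-0.75,0.5,0,0,0,1],[-0.97,-1,0.67,0,0,0,1],[-1.21,-1.25,0.83,0,0,0,1],[-1.45,-1.5,1,0,0,0,1],[-1.69,-1.75,1.17,0,0,0,1],[-1.93,-2,1.34,0,0,0,1]],
])

```text
clock: 37.33
eef_pos: [0.468, 0.2622, 0.1207]
ee_rot: [2.759, 0.739, -0.87]
force: [1.1, -1.3, 0.2]
gripper_width: 0.0202
finger_force: 80.0
```

```bash
python3 sp.py -63,109,73.5
```

```text
tip world [0.534 0.3   0.073] A,B 29.029368502151254 109.25812050344484 rot [ 2.759  0.739 -0.87 ] w 0.020245029922347987 [ 1.068 -1.259  0.219]
-63,109,73.5 shift cm [-5.779 -5.97   3.957] TCP [0.377 0.279 0.121]
30mm -X: [-1.866 -1.953  1.306]  30mm -Y: [-1.599  2.278  1.12 ] 1cm down [ 0.574 -0.     0.819]
```

jog_arm([
  [[-0.24,-0.25,0.165,0,0,0,1],[-0.48,-0.5,0.33,0,0,0,1],[-0.72,-0.75,0.495,0,0,0,1],[-0.96,-1,0.66,0,0,0,1],[-1.2,-1.24,0.82,0,0,0,1],[-1.44,-1.49,0.99,0,0,0,1],[-1.68,-1.74,1.15,0,0,0,1],[-1.93,-1.99,1.32,0,0,0,1]],
])

```text
clock: 38.33
eef_pos: [0.4377, 0.2677, 0.1209]
ee_rot: [2.759, 0.739, -0.87]
force: [0.1, 0.4, -1.3]
gripper_width: 0.0201
finger_force: 80.0
```

jog_arm([
  [[-0.24,-0.25,0.165,0,0,0,1],[-0.48,-0.5,0.33,0,0,0,1],[-0.72,-0.75,0.495,0,0,0,1],[-0.96,-1,0.66,0,0,0,1],[-1.2,-1.24,0.82,0,0,0,1],[-1.44,-1.49,0.99,0,0,0,1],[-1.68,-1.74,1.15,0,0,0,1],[-1.93,-1.99,1.32,0,0,0,1]],
])

```text
clock: 39.33
eef_pos: [0.4076, 0.2733, 0.1212]
ee_rot: [2.759, 0.739, -0.87]
force: [0.5, -0.7, -0.5]
gripper_width: 0.0199
finger_force: 80.0
```

```bash
python3 tip.py|sed -n '2,6p'; python3 sp.py -63,109,73.5
```

```text
net tip tool [array([ 0.0909,  0.0041, -0.0039])]
14892 xmax [0.1047 0.1048 0.1048 0.105  0.105  0.1052 0.1053 0.1054 0.1056 0.1057]
0.03 3249 [ 0.0402  0.0002 -0.0155] -0.01075033330953858 0.01127293286599308
0.055 1580 [ 0.06    0.0002 -0.0124] -0.009588239027653364 0.010159699762398732
0.075 1864 [ 0.0807  0.0001 -0.0023] -0.014997438584600464 0.014988683581425789
tip world [0.474 0.312 0.073] A,B -32.48749652939533 109.09446063829542 rot [ 2.759  0.74  -0.87 ] w 0.020115323653329905 [ 0.149  0.237 -0.218]
-63,109,73.5 shift cm [-1.912 -1.979  1.317] TCP [0.377 0.279 0.121]
30mm -X: [-1.865 -1.953  1.306]  30mm -Y: [-1.6    2.277  1.121] 1cm down [ 0.574 -0.     0.819]
```

jog_arm([
  [[-0.24,-0.25,0.165,0,0,0,1],[-0.48,-0.5,0.33,0,0,0,1],[-0.72,-0.75,0.495,0,0,0,1],[-0.96,-1,0.66,0,0,0,1],[-1.2,-1.24,0.82,0,0,0,1],[-1.43,-1.49,0.99,0,0,0,1],[-1.67,-1.73,1.15,0,0,0,1],[-1.91,-1.98,1.32,0,0,0,1]],
])

```text
clock: 40.42
eef_pos: [0.3776, 0.2788, 0.1214]
ee_rot: [2.759, 0.739, -0.87]
force: [0.2, 0.6, -0.2]
gripper_width: 0.0201
finger_force: 80.0
```

jog_arm([
  [[-0.2,0.29,0.14,0,0,0,1],[-0.4,0.58,0.28,0,0,0,1],[-0.61,0.86,0.43,0,0,0,1],[-0.81,1.15,0.57,0,0,0,1],[-1.01,1.44,0.71,0,0,0,1],[-1.21,1.73,0.85,0,0,0,1],[-1.42,2.02,0.99,0,0,0,1],[-1.62,2.3,1.13,0,0,0,1]],
])

```text
clock: 41.42
eef_pos: [0.3721, 0.2487, 0.1214]
ee_rot: [2.759, 0.739, -0.87]
force: [-0.8, -0.4, -0.7]
gripper_width: 0.0201
finger_force: 80.0
```

```bash
python3 sp.py -63,-103.5,73.5
```

```text
tip world [0.438 0.287 0.073] A,B -62.66356792768475 78.38426337681848 rot [ 2.759  0.739 -0.87 ] w 0.02010221926966568 [-0.766 -0.407 -0.668]
-63,-103.5,73.5 shift cm [-9.721 13.786  6.801] TCP [0.338 0.07  0.121]
30mm -X: [-1.866 -1.953  1.306]  30mm -Y: [-1.599  2.278  1.12 ] 1cm down [ 0.574 -0.     0.819]
```

jog_arm([
  [[-0.2,0.29,0.14,0,0,0,1],[-0.4,0.58,0.28,0,0,0,1],[-0.61,0.86,0.43,0,0,0,1],[-0.81,1.15,0.57,0,0,0,1],[-1.01,1.44,0.71,0,0,0,1],[-1.21,1.73,0.85,0,0,0,1],[-1.42,2.02,0.99,0,0,0,1],[-1.62,2.3,1.13,0,0,0,1]],
])

```text
clock: 42.42
eef_pos: [0.3666, 0.2189, 0.1214]
ee_rot: [2.759, 0.739, -0.87]
force: [1.0, 0.1, -1.5]
gripper_width: 0.0201
finger_force: 80.0
```

jog_arm([
  [[-0.2,0.29,0.14,0,0,0,1],[-0.4,0.58,0.28,0,0,0,1],[-0.61,0.86,0.43,0,0,0,1],[-0.81,1.15,0.57,0,0,0,1],[-1.01,1.44,0.71,0,0,0,1],[-1.21,1.73,0.85,0,0,0,1],[-1.42,2.02,0.99,0,0,0,1],[-1.62,2.3,1.13,0,0,0,1]],
])

```text
clock: 43.42
eef_pos: [0.361, 0.1891, 0.1215]
ee_rot: [2.759, 0.739, -0.87]
force: [0.6, -0.0, -0.7]
gripper_width: 0.0205
finger_force: 80.0
```

```bash
python3 tip.py |sed -n '1,6p'; python3 sp.py -63,-103.5,73.5
```

```text
[ 0.43  0.28  1.47 -0.06  2.    1.47] [0.361  0.1891 0.1215] 0.02047236835225553 43.425
net tip tool [array([ 0.091 ,  0.0007, -0.0031])]
14833 xmax [0.1046 0.1046 0.1047 0.1047 0.1047 0.1047 0.1047 0.1047 0.1047 0.1048]
0.03 3248 [ 0.0403  0.0002 -0.0155] -0.010862928886560904 0.011246517870341123
0.055 1586 [ 0.0599  0.0002 -0.0124] -0.009639064486930684 0.010210039232758763
0.075 1811 [ 0.0808  0.0002 -0.0026] -0.01497806094187337 0.014968528030159783
tip world [0.427 0.227 0.074] A,B -62.68765609348107 17.686238397694353 rot [ 2.759  0.739 -0.87 ] w 0.02004400319752133 [ 0.287  0.086 -1.142]
-63,-103.5,73.5 shift cm [-6.475  9.182  4.542] TCP [0.338 0.07  0.121]
30mm -X: [-1.866 -1.952  1.307]  30mm -Y: [-1.599  2.278  1.12 ] 1cm down [ 0.574 -0.     0.819]
```

jog_arm([
  [[-0.2,0.29,0.14,0,0,0,1],[-0.4,0.58,0.28,0,0,0,1],[-0.61,0.86,0.43,0,0,0,1],[-0.81,1.15,0.57,0,0,0,1],[-1.01,1.44,0.71,0,0,0,1],[-1.21,1.73,0.85,0,0,0,1],[-1.42,2.02,0.99,0,0,0,1],[-1.62,2.3,1.13,0,0,0,1]],
])

```text
clock: 44.52
eef_pos: [0.3554, 0.1593, 0.1215]
ee_rot: [2.759, 0.739, -0.87]
force: [-0.3, -0.4, 0.6]
gripper_width: 0.0202
finger_force: 80.0
```

jog_arm([
  [[-0.2,0.29,0.14,0,0,0,1],[-0.4,0.58,0.28,0,0,0,1],[-0.61,0.86,0.43,0,0,0,1],[-0.81,1.15,0.57,0,0,0,1],[-1.01,1.44,0.71,0,0,0,1],[-1.21,1.73,0.85,0,0,0,1],[-1.42,2.02,0.99,0,0,0,1],[-1.62,2.3,1.13,0,0,0,1]],
])

```text
clock: 45.52
eef_pos: [0.3498, 0.1296, 0.1216]
ee_rot: [2.759, 0.739, -0.87]
force: [-0.7, -0.7, -1.0]
gripper_width: 0.0199
finger_force: 80.0
```

```bash
python3 tip.py |sed -n '1,4p'; python3 sp.py -63,-103.5,73.5
```

```text
[ 0.34  0.19  1.58 -0.12  1.97  1.37] [0.3498 0.1296 0.1216] 0.01990429534433214 45.525
net tip tool [array([ 0.0904,  0.0035, -0.0044])]
14812 xmax [0.1046 0.1046 0.1046 0.1046 0.1046 0.1047 0.1047 0.1047 0.1047 0.1049]
0.03 3253 [ 0.0402  0.0002 -0.0155] -0.010843142062340107 0.011245997489528706
tip world [0.416 0.168 0.074] A,B -62.756189985389874 -42.945180188835735 rot [ 2.759  0.739 -0.87 ] w 0.02016604378222141 [-0.041  0.186 -1.145]
-63,-103.5,73.5 shift cm [-3.236  4.583  2.281] TCP [0.338 0.07  0.121]
30mm -X: [-1.866 -1.952  1.307]  30mm -Y: [-1.599  2.278  1.12 ] 1cm down [ 0.574 -0.     0.819]
```

jog_arm([
  [[-0.2,0.29,0.14,0,0,0,1],[-0.4,0.58,0.28,0,0,0,1],[-0.61,0.86,0.43,0,0,0,1],[-0.81,1.15,0.57,0,0,0,1],[-1.01,1.44,0.71,0,0,0,1],[-1.21,1.73,0.85,0,0,0,1],[-1.42,2.02,0.99,0,0,0,1],[-1.62,2.3,1.13,0,0,0,1]],
])

```text
clock: 46.62
eef_pos: [0.3441, 0.0997, 0.1216]
ee_rot: [2.759, 0.739, -0.87]
force: [0.6, 0.4, -0.6]
gripper_width: 0.02
finger_force: 80.0
```

jog_arm([
  [[-0.2,0.29,0.14,0,0,0,1],[-0.4,0.58,0.28,0,0,0,1],[-0.61,0.86,0.43,0,0,0,1],[-0.81,1.15,0.57,0,0,0,1],[-1.01,1.44,0.71,0,0,0,1],[-1.21,1.73,0.85,0,0,0,1],[-1.42,2.02,0.99,0,0,0,1],[-1.62,2.3,1.15,0,0,0,1]],
])

```text
clock: 47.62
eef_pos: [0.3384, 0.0699, 0.1214]
ee_rot: [2.759, 0.739, -0.87]
force: [-0.3, -0.0, -0.6]
gripper_width: 0.02
finger_force: 80.0
```

```bash
python3 sp.py -63,-103.5,73.5
```

```text
tip world [0.405 0.108 0.074] A,B -62.89202045518966 -103.58276923748491 rot [ 2.759  0.739 -0.87 ] w 0.020040512739309384 [-0.319 -0.019 -0.578]
-63,-103.5,73.5 shift cm [-0.002 -0.013  0.002] TCP [0.338 0.07  0.121]
30mm -X: [-1.866 -1.953  1.306]  30mm -Y: [-1.599  2.278  1.12 ] 1cm down [ 0.574 -0.     0.819]
```

jog_arm([
  [[-0.03,0.05,0.02,0,0,0,1],[-2.3,0,-3.3,0,0,0,1],[-4.6,0,-6.5,0,0,0,1],[-4.6,0,-6.5,0,0,0,1]],
])

```text
clock: 48.12
eef_pos: [0.3393, 0.0703, 0.2036]
ee_rot: [2.761, 0.739, -0.861]
force: [-0.5, 0.7, -0.8]
gripper_width: 0.02
finger_force: 80.0
```

```bash
python3 mv.py 420,-60,200,30; python3 - <<'E'
from h import *
f=grab('top')
for n in ['rest','short0','tape','case']:print(n,[(W(f,r['at']).round(3).tolist(),round(r['conf'],2)) for r in robot.landmark_of('top',n)])
E
```

```text
target 420.0 -60.0 200.0 -> [0.6, 15.31, 0.05] [0.1, 34.7, -0.0]
rest [([0.437, -0.345, 0.0], 0.95)]
short0 [([0.603, -0.355, 0.019], 0.8), ([0.368, -0.181, 0.004], 0.55), ([0.419, 0.197, 0.07], 0.33)]
tape [([0.367, -0.181, -0.001], 0.9)]
case []
```

jog_arm([
  [[0.6,6,0,0,9,0,1],[0.6,12,0,0,18,0,1],[0.6,15.3,0,0,27,0,1],[0.6,15.3,0,0,34.7,0,1],[0.6,15.3,0,0,34.7,0,1],[0.6,15.3,0,0,34.7,0,1]],
])

```text
clock: 49.12
eef_pos: [0.4187, -0.0598, 0.1971]
ee_rot: [3.033, 0.813, -0.013]
force: [0.1, -0.1, -0.8]
gripper_width: 0.0204
finger_force: 80.0
```

```bash
python3 mv.py 428,-342,180,-7
```

```text
target 428.0 -342.0 180.0 -> [-13.3, 24.9, 1.8] [0.1, 0.5, 37.0]
```

jog_arm([
  [[-6.6,12.4,1,0,0,10,1],[-13.3,24.9,1.8,0,0,20,1],[-13.3,24.9,1.8,0.1,0.5,30,1],[-13.3,24.9,1.8,0.1,0.5,37,1],[-13.3,24.9,1.8,0.1,0.5,37,1],[-13.3,24.9,1.8,0.1,0.5,37,1],[-13.3,24.9,1.8,0.1,0.5,37,1]],
])

```text
clock: 50.0
eef_pos: [0.4288, -0.3411, 0.1796]
ee_rot: [-3.134, 0.189, -0.003]
force: [0.4, -0.1, -1.0]
gripper_width: 0.0203
finger_force: 80.0
```

```bash
python3 tip.py w9.png | head -5; python3 mv.py 428,-342,9.5,-7
```

```text
[-0.74  0.14  1.41  0.    1.59  0.95] [ 0.4288 -0.3411  0.1796] 0.020285964219927944 50.0
net tip tool [array([ 0.0913,  0.0028, -0.007 ])]
8536 xmax [0.0899 0.0899 0.0899 0.09   0.09   0.09   0.09   0.09   0.09   0.0901]
0.03 3259 [ 0.0402  0.0006 -0.0158] -0.010403166014988457 0.01167033362267261
0.055 1568 [ 0.06    0.0006 -0.0127] -0.00924467326730006 0.010616300358018301
target 428.0 -342.0 9.5 -> [-0.11, 0.14, 17.07] [-0.1, -0.2, 0.1]
```

View pics/w9.png

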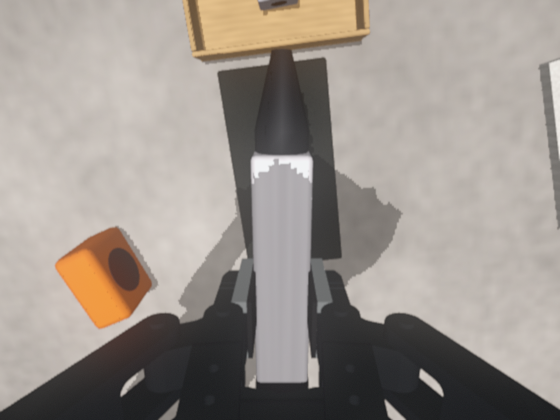

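The marker hangs straight above its mat, nose at (283,100), with the mat clear below. I lower it to the height it was picked from and release.

jog_arm([
  [[-0.1,0.1,6,0,0,0,1],[-0.1,0.1,12,0,0,0,1],[-0.1,0.1,15.5,0,0,0,1],[-0.1,0.1,16.5,0,0,0,1],[-0.1,0.1,17,0,0,0,1],[-0.1,0.1,17,0,0,0,1]],
])

```text
clock: 50.85
eef_pos: [0.4285, -0.3435, 0.012]
ee_rot: [3.135, -0.191, 0.009]
force: [-0.6, -0.7, -0.5]
gripper_width: 0.0201
finger_force: 79.9
```

jog_arm([
  [[0,0,0,0,0,0,0.6],[0,0,0,0,0,0,0.45],[0,0,0,0,0,0,0.45],[0,0,-4,0,0,0,0.45],[0,0,-10,0,0,0,0.45],[0,0,-17,0,0,0,0.45],[0,0,-17,0,0,0,0.45]],
])

```text
clock: 51.72
eef_pos: [0.4287, -0.3447, 0.1866]
ee_rot: [3.13, -0.191, 0.018]
force: [-0.7, -0.2, -0.3]
gripper_width: 0.0468
finger_force: 0.0
```

```bash
python3 w.py .444 -.344 .1 .018 .05; python3 seam.py 9 | grep -v seam; python3 - <<'E'
from h import *
o=robot.get_obs();print(o['clock'],o['qd'],o['force'])
f=grab('top')
for n in ['rest','tin','tape','screws','long0']:print(n,[(W(f,r['at']).round(3).tolist(),round(r['conf'],2)) for r in robot.landmark_of('top',n)])
E
```

```text
4784 ((458.5318603515625, -329.21502685546875), (71.31076049804688, 175.96728515625), 79.19766235351562)
[ 0.42813599 -0.34413842  0.18444859] 0.04716203701909127
top lid edge 433 0.07050591068703627
top lid rear 790 0.07038234347489292
top front wall 469 0.07038101335246938
top left wall 247 0.07056492964205141
top right wall 251 0.07062160602151968
((481.5417785644531, 199.1953582763672), (260.943603515625, 162.19358825683594), 79.41834259033203)
marker [([0.445, -0.348, 0.015], 0.79)]
marker_tip [([0.518, -0.355, 0.015], 0.63)]
short0 [([0.602, -0.352, 0.022], 0.67), ([0.434, 0.275, 0.07], 0.51)]
scene lid edge 202 0.07101596429507034
scene lid rear 782 0.06929180721037859
scene front wall 207 0.07084660676456789
scene left wall 202 0.06969070264183597
scene right wall 164 0.07028349491919361
((483.1128845214844, 198.0777587890625), (260.4173278808594, 172.44090270996094), 79.40013122558594)
marker [([0.443, -0.347, 0.016], 0.67), ([0.42, 0.194, 0.07], 0.61)]
marker_tip [([0.522, -0.359, 0.014], 0.88)]
short0 [([0.602, -0.347, 0.023], 0.89), ([0.548, 0.184, 0.068], 0.52)]
52.275 [-0.00071892 -0.00550152 -0.00504087  0.00113705  0.00197443  0.00025463] [-0.51471155 -0.14375365 -0.41864535]
rest [([0.437, -0.339, 0.003], 0.91)]
tin [([0.771, 0.046, 0.003], 0.77)]
tape [([0.369, -0.181, -0.001], 0.72), ([0.519, -0.353, 0.015], 0.27)]
screws [([0.764, -0.117, -0.0], 0.69), ([0.48, 0.308, 0.069], 0.67)]
long0 []
```

View pics/scene9.png

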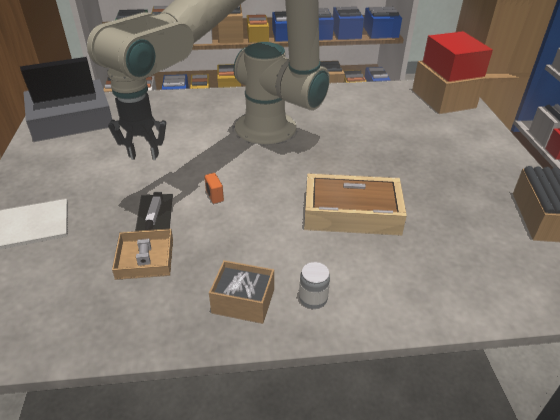

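The lid is shut and flush at (355,195), and the marker is on its mat at (153,210). The short is in the tray at (145,252), and the tin, tape and carton haven't moved. I hand the job in.

```bash
python3 -c "
from plant import robot
print(robot.sign_off())"
```

```text
the job is handed in; nothing more can be done
None
```

I handed the job in at about 52 s: three long spacers are in the shut case, the short one is in the returns tray, the seam was traced at about 3 cm/s with the tip held roughly 3–4 mm above it, the marker is back on its mat, and the tin, tape measure and carton were not touched; sign-off returned no verdict.

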